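# Load the countertop dish dryer through its sliding doors

### The job

Switch the dish dryer's heat control off, then load all the washed crockery from the draining mat, upside down as it stands: the tall beakers on the dryer's low rack and the short ramekins on its raised rack, sliding each clear door behind or over the other to reach its side. When everything is in, shut both doors fully, then slide the heat control to the third of its four marks (off is the first). Keep the heat off whenever a door is open, and leave the brush pot, soap bottle and milk jug alone.

Things in the scene. Friction and masses are not known exactly. Their poses are not given: they have to be found in the camera images.
- dryer: White countertop dish dryer, fixed, 335 mm deep (x), 474 wide (y), 278 tall, front towards the robot. Origin: on the worktop midway between its two bays; x to its back, y to its left (seen by the robot), z up. Control ledge at the front: x -165 to -100 mm, top 60 mm up. Two bays behind it: x -90 to 155, left y 50 to 225, right y -225 to -50.
- lip_top (a point): Middle of the top of the dryer's front lip: dryer x -95, y 0, 108 mm up. The lip is 10 mm thick and runs the full width, between ledge and bays. From it the clear front slopes up to the back at 30 deg from level: the doors' underside passes through x -95 mm, height 113 and x 140 mm, height 249; their upper face is 16 mm further out.
- duct_top (a point): Middle of the top of the hot-air duct that parts the two bays: dryer x 32, y 0, 100 mm up; it fills y -50 to 50 mm.
- hood_edge (a point): Middle of the lower front edge of the dryer's hood, over the back of the bays: dryer x 122, y 0, 262 mm up; the hood spans x 122 to 170 and heights 262 to 278 over the full width. Straight down from above, a bay is open from the lip to this edge.
- door_left (a joint): Left clear door, on the outer track; slides sideways over the right door. 0 = shut (covers the left bay), 0.17 m = fully open, slid 170 mm to the dryer's right (-y); dryer y 55 to 225 mm is then open. About 2 N friction, stays where left. Only one door can be open at a time. A door will not close over something too tall for its bay.
- door_right (a joint): Right clear door, on the inner track; slides sideways beneath the left door. 0 = shut (covers the right bay), 0.17 m = fully open, slid 170 mm to the dryer's left (+y); dryer y -225 to -55 mm is then open. Otherwise as the left door.
- door_left_grip (a point): Middle of the top edge of the left door's pull, an aluminium fin square to the panel: 14 mm thick along the sliding direction (y), 80 mm long up the slope, top edge 36 mm off the panel; 20 mm from the door's left edge. Moves with the door; shut, it is at dryer x -16, y 205, 216 mm up. Can be pinched from straight above by its y faces, TCP about 4 mm below this point.
- door_right_grip (a point): The same on the right door (fin top 45 mm off its panel), 20 mm from the door's right edge. Shut, it stands at dryer x -16, y -205, height 216 mm.
- heat (a joint): Heat control, a slider on the front ledge: 0 = off (right end stop, first mark), growing to the dryer's left (+y) to 0.12 m (left end stop). Four short marks on the ledge at 0, 0.04, 0.08 and 0.12 m: the third is 0.08 m. About 1.5 N friction, stays where left. Starts between 0.025 and 0.065.
- heat_top (a point): Centre of the top of the heat control's black grip: 24 mm (x) x 16 (y, sliding direction) x 26 tall, standing on a thin stem, its top 34.5 mm above the ledge (95 mm above the worktop). It slides at dryer x -137 mm; at joint value q its dryer y is q - 0.06 m.
- rack_low: Low steel rack, bars running front to back, that fills the floor of one bay (left or right, it varies). Fixed, 235 mm (x) x 166 (y). Origin: centre of its top face, 36 mm above the worktop; axes as the dryer's. For beakers: a beaker here clears the shut door.
- rack_high: Raised steel rack on legs, bars running side to side, that fills the other bay. Fixed, 235 mm (x) x 166 (y). Origin: centre of its top face, 66 mm above the worktop; axes as the dryer's. For ramekins. A beaker would stand too tall here.
- mat: Grey ribbed draining mat, 300 (x) x 270 (y) x 6 mm, fixed. Origin: centre of its underside on the worktop.
- beaker0: White ceramic drinking beaker standing upside down (foot up), straight-sided, 60 mm diameter, 75 mm tall, about 0.22 kg; taller than the ramekins. Origin: centre of its rim, i.e. of the underside as it stands; z up. Starts somewhere on the draining mat; may be absent (None from the first moment).
- beaker1: White ceramic drinking beaker standing upside down (foot up), straight-sided, 60 mm diameter, 75 mm tall, about 0.22 kg; taller than the ramekins. Origin: centre of its rim, i.e. of the underside as it stands; z up. Starts somewhere on the draining mat; may be absent (None from the first moment).
- ramekin0: White ceramic ramekin (small straight-sided baking dish) standing upside down, 64 mm diameter, 40 mm tall, about 0.16 kg. Origin: centre of its rim, i.e. of the underside as it stands; z up. Starts somewhere on the draining mat; may be absent (None from the first moment).
- ramekin1: White ceramic ramekin (small straight-sided baking dish) standing upside down, 64 mm diameter, 40 mm tall, about 0.16 kg. Origin: centre of its rim, i.e. of the underside as it stands; z up. Starts somewhere on the draining mat; may be absent (None from the first moment).
- brush_pot: Bystander: terracotta pot with washing-up brushes, 112 mm diameter, 105 mm tall (brushes to 220 mm). Origin: centre of its underside.
- soap: Bystander: green washing-up liquid bottle, 60 mm diameter, 165 mm tall. Origin: centre of its underside.
- milk_jug: Bystander: small steel milk jug, 80 mm diameter, 95 mm tall, handle at its -y. Origin: centre of its underside.
Mind the look-alikes: they are no part of the job. What is shaped like the beaker1 but purple or yellow is not meant. What is shaped like the ramekin1 but purple is not meant.

How it is judged:
By the outcome, as a careful person would: the job done as asked, in the order asked, and still so for the second after the job is handed in, with the robot touching nothing.
Of beaker0, beaker1 only 1 to 2 are there at a start; the rules pass over those that are not, and their reading is None.
Of ramekin0, ramekin1 only 1 to 2 are there at a start; the rules pass over those that are not, and their reading is None.
At some moment in a run one of beaker0, beaker1, ramekin0, ramekin1 may be knocked a few centimetres aside while the robot is not near it.
It also fails if it takes over 210 s, if anything falls off the work surface, if the arm or the gripper's body presses on something with over 40 N, if the wrist force passes 120 N, or if a joint passes its speed limit or range.

### The arm

A 6-joint arm with a two-finger parallel gripper is mounted at the origin on the work surface. World frame = base frame: x ahead of the robot, y to its left, z up, the work surface at z = 0. Lengths are in m, angles in rad, forces in N, time in s.
With the tool pointing down it reaches from about 0.4 to 0.825 m from the base axis. Payload 7 kg.
Tool frame: the origin (TCP) lies between the finger pads, 19 mm behind the fingertips; this is the grasp point; z points along the fingers, y is the line along which they close (so a half turn about z gives the same grasp; the last joint's range is limited). The gripper opens to 85 mm and grips with 20 to 120 N. Pads are 22 mm wide; open, the fingers measure 114 mm over their backs; the gripper's body (76 mm by 85 mm) begins 54 mm behind the grasp point. The pads swing forward as they close: fully open they stand 13 mm farther back than shut.
Start: joints at [1.417, 0.359, 0.012, 0, -1.224, -0.288], TCP at [0.289, 0.61, 0.25] pointing down, gripper open.
Joint ranges: [-3.07, 3.07], [-1.43, 2.12], [-1.02, 1.25], [-3.03, 1.67], [-3.05, -0], [-3.03, 3.03]. Speed limits (rad/s): [2.39, 2.39, 3.01, 3.14, 3.14, 3.14].

### API

Orientations are given as a rotation vector (axis times angle).
In Python, from bench import status, optics, workorder gives the robot as it stands. The module is installed in compiled form; this text tells all that it offers.
- The arm moves only by the tool drive_tool, never from a script. Its arguments are lists of equal length, an entry for each row: "offset": the shift along the tool's x, y, z normalised to -1 to 1, where 1 is 4 cm, a list of three; "yaw": the turn about the tool's z normalised to -1 to 1, where 1 is 0.1 rad; "hand": the opening in per cent of the stroke, from 0 (shut) to 100 (fully open). In form: {"offset": [[x, y, z], ...], "yaw": [yaw, ...], "hand": [hand, ...]}. A call has 1 to 20 rows; each row shifts and turns the commanded pose from where the row before left it, along the tool's axes as they then stand; what a row does not reach is not made up. A row lasts 1/10 s, in which the tool goes at most 50 mm and 8.59 degrees, less where a joint would pass 70% of its speed; a pose out of reach is approached as far as the arm can. A call with a number of a shift or a turn outside -1 to 1 is refused whole. A call with a gripper value outside its range is refused whole. The fingers move at their own pace and stop on an object; "newtons" is the grip in N (left out, the last holds). Time passes only in rows, so rows that do not move let the fingers close. It gives the time, the measured TCP pose, the force, the opening and the grip force at its end, in the units of the state.
- status.get_state(): the state, without advancing time (a new reading comes with each control period).
- optics.grab_frame(name): name is "scene" or "top" or "wrist"; returns the picture (400x640x3 uint8, red, green, blue); there is no depth.
- optics.calibration(name): a dict with "mtx" (3x3 intrinsics, pixels), "position" and "attitude" of the camera in the world; the wrist camera has in their place "tool_from_camera" (4x4, takes a point from camera to tool coordinates, whose origin is the TCP and whose axes are the flange's). Camera axes: x right, y down, z forward; pixel columns grow to the right and rows downward; lengths in m; the calibration is good to about 2 mm. A picture is of the moment at which its call begins: read the wrist's pose just before it. calibration takes no time and is no camera call.
- workorder.sign_off(): hands the job in; it is judged then, once.
Trained networks look in the newest picture that a camera, given by its name, has taken for a name from the list of things; names that differ only in an ending like _2 or _b are one class to them, and where a whole thing is asked for, a point or a joint stands for the part that bears it (a point fixed in the world has none). Each returns a list of dicts, best first, with "conf" (0 to 1); they miss things now and then, are a little off and sometimes report something else, mostly with a low value. They report only what shows in the picture. A call takes as long as a camera call. They do not tell look-alikes from the thing itself.
- optics.boxes_of(camera, label): "position" ([column, row] in pixels, amid what is visible of it).
- optics.masks_of(camera, label): "region" (400x640 bool, what is visible of it) and "position" ([column, row] in pixels, amid what is visible of it).
- optics.spot_point(camera, label): "position" ([column, row] in pixels: a listed point, or the origin of a listed thing).
The state is a dict: "time": time; "joints": joint angles; "qd": joint speeds; "tau": joint torques, N m; "ee_pos": TCP position; "ee_rot": TCP orientation; "contact_force": force on the tool from outside, world axes, zero at the start; "wrist_torque": the same for the moment, N m; "gripper_width": finger opening in m; "grasp_force": force on a finger pad.
Only numpy, scipy, OpenCV 4.12 (cv2) and the standard library are available. Lean on these libraries where they do the work, as an engineer would, in place of code of your own. Each camera call takes 0.05 s, during which the arm holds its last target. There are 200 camera calls.

## Working session

There is one attempt and no reset: what is moved stays moved. The work goes in short steps, Python scripts to look and compute and a tool call to move; the robot and the scene stay as the last step left them, time stands still between calls to the robot, and variables do not carry over. Pictures are saved under pics/ and viewed, at most 14 in all, crops included, and the job is handed in when it is done.

Besides the shell and the picture viewer there is one more tool, called after "Request:" by a JSON object that holds its "method" and its "body", one argument or row to a line. drive_tool: Moves the arm, as the interface text tells. Scaled input: -1 to 1 covers 4 cm each way for a shift and 0.1 rad each way for a turn. Its arguments: {"type":"object","properties":{"offset":{"type":"array","items":{"type":"array","items":{"type":"number","minimum":-1,"maximum":1}}},"yaw":{"type":"array","items":{"type":"number","minimum":-1,"maximum":1}},"hand":{"type":"array","items":{"type":"number"}},"newtons":{"type":"number"}},"required":["offset","yaw","hand"]}

```bash
mkdir -p pics; cat > h.py <<'E'
import numpy as np, cv2
from scipy.spatial.transform import Rotation as R
from bench import status, optics, workorder
def rot(a):
    a=np.array(a,float)
    return a if a.shape==(3,3) else (R.from_rotvec(a).as_matrix() if a.shape==(3,) else R.from_quat(a).as_matrix())
def cam(name):
    c=optics.calibration(name)
    if name=='wrist':
        s=status.get_state(); T=np.eye(4); T[:3,:3]=rot(s['ee_rot']); T[:3,3]=s['ee_pos']
        T=T@np.array(c['tool_from_camera']); return np.array(c['mtx']),T[:3,:3],T[:3,3]
    return np.array(c['mtx']),rot(c['attitude']),np.array(c['position'])
def ray(C,p):
    K,Rm,t=C; d=Rm@np.linalg.inv(K)@np.array([p[0],p[1],1.]); return t,d/np.linalg.norm(d)
def at_z(C,p,z):
    t,d=ray(C,p); return t+d*(z-t[2])/d[2]
def tri(*cps):
    A=0;b=0
    for C,p in cps:
        t,d=ray(C,p);M=np.eye(3)-np.outer(d,d);A=A+M;b=b+M@t
    return np.linalg.solve(A,b)
def proj(C,X):
    K,Rm,t=C; q=K@(Rm.T@(np.array(X)-t)); return q[:2]/q[2]
def save(im,n,s=1.25): cv2.imwrite('pics/'+n,cv2.resize(im[:,:,::-1],None,fx=s,fy=s))
E
python3 - <<'E'
from h import *
np.set_printoptions(precision=4,suppress=True)
s=status.get_state();print(s['ee_pos'],s['ee_rot'],s['gripper_width'],s['time'])
for n in('scene','top'):
    c=optics.calibration(n);print(n,c['position'],c['attitude'],c['mtx'])
    save(optics.grab_frame(n),n+'0.png')
print(optics.calibration('wrist'))
cs={n:cam(n) for n in('scene','top')}
for l in ['lip_top','duct_top','hood_edge','door_left_grip','door_right_grip','heat_top','rack_low','rack_high','mat','beaker0','ramekin0','dryer']:
    for n in cs:
        r=optics.spot_point(n,l); print(l,n,[(np.round(q['position'],1).tolist(),round(q['conf'],2)) for q in r[:6]])
E
```

```text
[0.2885 0.6098 0.2491] [ 3.0637 -0.6882 -0.0003] 0.08532516523261566 0.0
scene [ 0.9377 -0.6455  1.1771] [-2.4334 -0.7757  0.2435] [[399.0508   0.     315.7655]
 [  0.     399.0508 197.3972]
 [  0.       0.       1.    ]]
top [ 0.3966 -0.0889  1.6784] [-2.1684  2.1958 -0.0802] [[441.4233   0.     324.2212]
 [  0.     441.4233 197.3271]
 [  0.       0.       1.    ]]
{'mtx': array([[333.3457,   0.    , 315.4316],
       [  0.    , 333.3457, 208.7048],
       [  0.    ,   0.    ,   1.    ]]), 'tool_from_camera': array([[-0.    , -0.9618, -0.2738,  0.0683],
       [ 1.    , -0.    , -0.    , -0.0003],
       [ 0.    , -0.2738,  0.9618, -0.1229],
       [ 0.    ,  0.    ,  0.    ,  1.    ]])}
lip_top scene [([338.9, 155.3], 0.83)]
lip_top top [([259.9, 210.3], 0.87)]
duct_top scene []
duct_top top [([261.3, 187.7], 0.66)]
hood_edge scene [([322.3, 185.8], 0.69), ([400.3, 152.9], 0.57)]
hood_edge top [([246.8, 148.3], 0.87)]
door_left_grip scene [([387.9, 109.2], 0.73), ([396.9, 151.8], 0.2)]
door_left_grip top [([191.9, 192.7], 0.59)]
door_right_grip scene [([324.9, 187.9], 0.89), ([304.5, 254.1], 0.67), ([398.8, 153.1], 0.17)]
door_right_grip top [([313.2, 184.9], 0.73)]
heat_top scene [([329.2, 156.0], 0.41)]
heat_top top [([264.4, 225.6], 0.51), ([192.2, 191.4], 0.28)]
rack_low scene [([269.9, 243.5], 0.7)]
rack_low top [([262.7, 189.8], 0.45)]
rack_high scene [([244.9, 337.0], 0.26)]
rack_high top []
mat scene [([274.1, 266.6], 0.96)]
mat top [([377.1, 200.1], 0.6)]
beaker0 scene [([302.4, 258.3], 0.78), ([309.2, 337.9], 0.75), ([242.3, 210.2], 0.56)]
beaker0 top [([405.1, 140.0], 0.83), ([359.1, 182.6], 0.73), ([351.6, 256.1], 0.51)]
ramekin0 scene [([186.7, 260.0], 0.73), ([268.0, 240.1], 0.67), ([206.3, 236.7], 0.64)]
ramekin0 top [([389.1, 259.5], 0.68), ([365.1, 218.6], 0.67), ([414.9, 263.6], 0.67)]
dryer scene []
dryer top [([262.3, 193.0], 0.77), ([352.3, 132.0], 0.66)]
```

View pics/scene0.png

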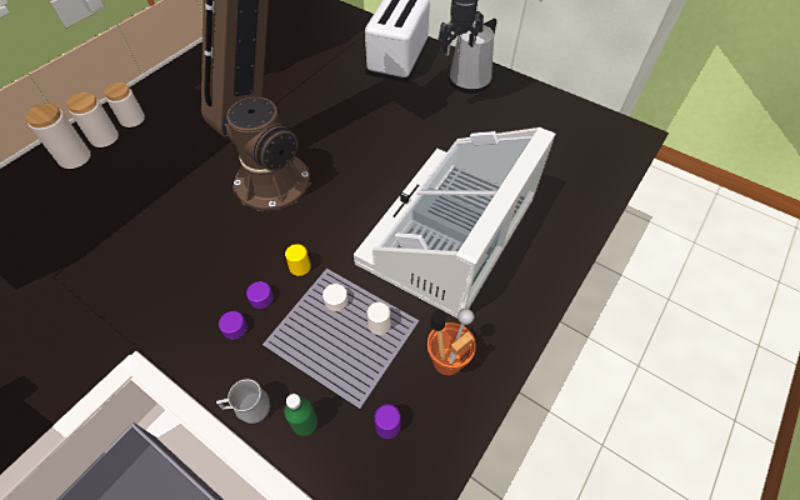

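View pics/top0.png

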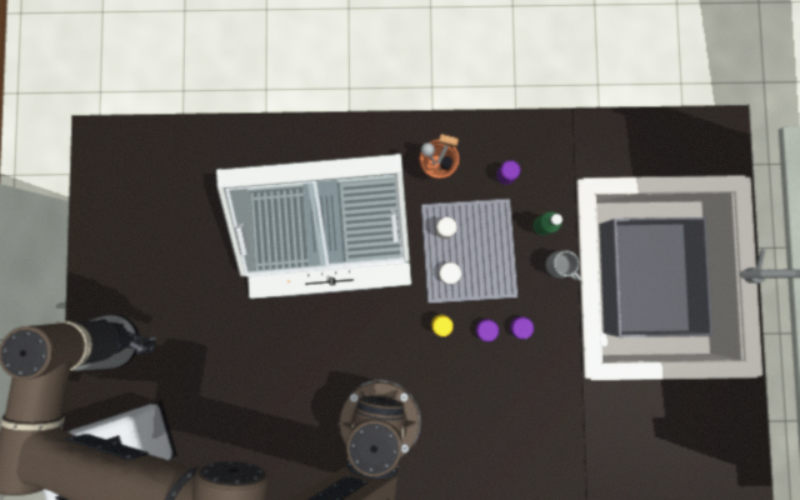

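Scene: the ramekin is at (335,297) and the beaker at (378,318) in the enlarged picture, both on the mat. The purple and yellow pieces are off the mat. Top: the left bay's bars run front to back, so it holds the low rack. The right bay's bars run side to side, so it holds the raised rack. Both doors are shut and the heat knob is near (331,281).

```bash
cat >> h.py <<'E'
from scipy.optimize import least_squares
DP={'lip_top':(-.095,0,.108),'duct_top':(.032,0,.1),'hood_edge':(.122,0,.262),'door_left_grip':(-.016,.205,.216),'door_right_grip':(-.016,-.205,.216)}
def d2w(P,p):
    c,s=np.cos(P[2]),np.sin(P[2]); return np.array([P[0]+c*p[0]-s*p[1],P[1]+s*p[0]+c*p[1],p[2]])
def w2d(P,p):
    c,s=np.cos(P[2]),np.sin(P[2]);x,y=p[0]-P[0],p[1]-P[1]; return np.array([c*x+s*y,-s*x+c*y,p[2]])
def fit(obs,P0):
    f=lambda P:np.concatenate([proj(C,d2w(P,DP[l]))-p for C,l,p in obs])
    r=least_squares(f,P0,loss='soft_l1',f_scale=2); return r.x,f(r.x).reshape(-1,2)
E
python3 - <<'E'
from h import *
np.set_printoptions(precision=4,suppress=True)
T,S=cam('top'),cam('scene')
obs=[(T,'lip_top',(259.9,210.3)),(T,'duct_top',(261.3,187.7)),(T,'hood_edge',(246.8,148.3)),(T,'door_left_grip',(191.9,192.7)),(T,'door_right_grip',(313.2,184.9)),
(S,'lip_top',(338.9,155.3)),(S,'door_left_grip',(387.9,109.2)),(S,'door_right_grip',(324.9,187.9)),(S,'hood_edge',(400.3,152.9))]
P,r=fit(obs,[.6,.2,.05]);print('dryer',P);print(r)
for l,a,b in [('lip',(259.9,210.3),(338.9,155.3)),('heat',(264.4,225.6),(329.2,156.0)),('lgrip',(191.9,192.7),(387.9,109.2)),('rgrip',(313.2,184.9),(324.9,187.9))]: print(l,tri((T,a),(S,b)))
print('heat q', w2d(P,at_z(T,(264.4,225.6),.095)))
print('bk',tri((T,(359.1,182.6)),(S,(302.4,258.3))),at_z(T,(359.1,182.6),.006))
print('rk',tri((T,(365.1,218.6)),(S,(268,240.1))),at_z(T,(365.1,218.6),.006))
for n,C in(('top',T),('scene',S)):
    for l in('beaker0','ramekin0'):
        for m in optics.masks_of(n,l)[:4]:
            im=None; print(n,l,np.round(m['position'],1),round(m['conf'],2),m['region'].sum())
for l,z in (('soap',0),('brush_pot',0),('milk_jug',0)):
    for q in optics.spot_point('top',l)[:2]: print(l,q['conf'],at_z(T,q['position'],z))
s=status.get_state();M=rot(s['ee_rot']);print(M)
E
```

```text
dryer [0.5578 0.1494 0.0478]
[[ -0.5511   2.4555]
 [ -3.3551 -10.0676]
 [  2.2082  -4.1181]
 [ -0.0541  -1.2291]
 [  1.6219  -0.8403]
 [ -2.807    0.2181]
 [ -0.6803  -2.5899]
 [  0.0164  -1.1159]
 [ -0.6762  -1.2927]]
lip [0.4729 0.1429 0.1173]
heat [0.4261 0.1372 0.086 ]
lgrip [0.5314 0.36   0.1982]
rgrip [ 0.5495 -0.051   0.2031]
heat q [-0.1414 -0.0139  0.095 ]
bk [ 0.5766 -0.2163  0.0314] [ 0.5774 -0.2201  0.006 ]
rk [ 0.4445 -0.2326  0.034 ] [ 0.4401 -0.2403  0.006 ]
top beaker0 [356.4 179.2] 0.69 215
top beaker0 [352.2 255.5] 0.67 218
top beaker0 [405.2 139.8] 0.49 272
top ramekin0 [362.  220.4] 0.8 236
top ramekin0 [415.2 262.4] 0.58 261
top ramekin0 [387.5 261.3] 0.49 244
scene beaker0 [301.7 253.3] 0.75 396
scene beaker0 [267.6 238.1] 0.67 347
scene beaker0 [239.2 206.5] 0.56 387
scene beaker0 [309.4 337.1] 0.55 471
scene ramekin0 [183.9 259.2] 0.92 430
scene ramekin0 [205.4 235.7] 0.82 340
scene ramekin0 [269.1 239.6] 0.57 376
soap 0.57 [ 0.5851 -0.5135  0.    ]
brush_pot 0.69 [ 0.7742 -0.1895  0.    ]
milk_jug 0.88 [ 0.4535 -0.5519  0.    ]
[[ 0.904  -0.4276  0.    ]
 [-0.4276 -0.904  -0.    ]
 [ 0.      0.     -1.    ]]
```

Request:
{"method": "drive_tool", "body": {
  "offset": [
    [0,0,-1],
    [0,0,-1],
    [0,0,-1],
    [0,0,-1],
    [0,0,-1],
    [0.4,0.98,0],
    [0.4,0.98,0],
    [0.4,0.98,0],
    [0.4,0.98,0],
    [0.4,0.98,0],
    [0.4,0.98,0],
    [0.4,0.98,0],
    [0.4,0.98,0],
    [0.4,0.98,0],
    [0.4,0.98,0],
    [0.4,0.98,0],
    [0.4,0.98,0],
    [0,0,0],
    [0,0,0]
  ],
  "yaw": [-1,-1,-1,-1,-0.9,0,0,0,0,0,0,0,0,0,0,0,0,0,0],
  "hand": [50,50,50,50,50,50,50,50,50,50,50,50,50,50,50,50,50,50,50]
}}

```text
time: 3.55
ee_pos: [0.5033, 0.1485, 0.4501]
ee_rot: [-3.141, -0.072, -0.0]
contact_force: [-0.7, 0.7, -0.3]
gripper_width: 0.0426
grasp_force: 0.0
```

```bash
python3 - <<'E'
from h import *
np.set_printoptions(precision=4,suppress=True)
T,S=cam('top'),cam('scene')
obs=[(T,'lip_top',(259.9,210.3)),(T,'hood_edge',(246.8,148.3)),(T,'door_left_grip',(191.9,192.7)),(T,'door_right_grip',(313.2,184.9)),
(S,'lip_top',(338.9,155.3)),(S,'door_left_grip',(387.9,109.2)),(S,'door_right_grip',(324.9,187.9)),(S,'hood_edge',(400.3,152.9))]
W=cam('wrist');im=optics.grab_frame('wrist')
w=[]
for l in list(DP)+['heat_top','rack_low','rack_high']:
    r=optics.spot_point('wrist',l); print(l,[(np.round(q['position'],1).tolist(),round(q['conf'],2)) for q in r[:4]])
    if l in DP and r and r[0]['conf']>.4: w.append((W,l,r[0]['position']))
    if l=='heat_top': h=[q['position'] for q in r[:1]]
P,r=fit(obs+w,[.56,.15,.048]);print('all',P);print(r)
P2,r2=fit(w,P);print('wrist only',P2);print(r2)
for p in h: print('heat',w2d(P,at_z(W,p,.095)),w2d(P,tri((W,p),(T,(264.4,225.6)))))
for l,p in DP.items(): cv2.circle(im,tuple(int(v) for v in proj(W,d2w(P,p))),3,(255,0,0),1)
for y in(-.06,-.02,.02,.06): cv2.circle(im,tuple(int(v) for v in proj(W,d2w(P,(-.137,y,.06)))),2,(0,255,0),1)
save(im,'w1.png')
E
```

```text
lip_top [([317.1, 198.1], 0.64)]
duct_top []
hood_edge []
door_left_grip [([126.4, 154.1], 0.65)]
door_right_grip [([511.8, 141.5], 0.92)]
heat_top [([328.4, 220.6], 0.46)]
rack_low []
rack_high []
all [0.5536 0.1502 0.0738]
[[-0.0717  3.6056]
 [ 0.9964 -2.7463]
 [-0.0913  1.6353]
 [ 1.4156 -1.1616]
 [-4.05    0.0028]
 [-3.077  -3.6935]
 [ 0.4439 -1.0953]
 [-1.3511 -2.735 ]
 [ 1.3609 -2.1983]
 [-1.7685 -1.1198]
 [ 0.1807  0.4478]]
wrist only [0.5526 0.1501 0.0774]
[[ 1.622  -1.5604]
 [-1.4111  0.4709]
 [ 0.217   0.6594]]
heat [-0.1368 -0.014   0.095 ] [-0.137  -0.0127  0.0965]
```

View pics/w1.png

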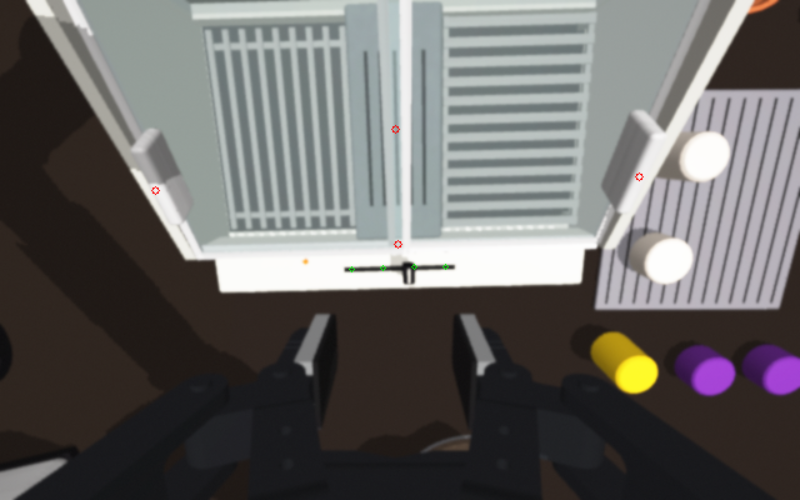

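Heat knob's grip is at enlarged (409,272), between the second and third marks. The fins are at (163,175) and (635,160). The overlay fits the lip, fins and slot well.

Request:
{"method": "drive_tool", "body": {
  "offset": [
    [-0.72,0.13,0],
    [-0.72,0.13,0],
    [-0.73,0.13,0.5],
    [0,0,1],
    [0,0,1],
    [0,0,1],
    [0,0,1],
    [0,0,1],
    [0,0,1],
    [0,0,1],
    [0,0,0.8],
    [0,0,0.5],
    [0,0,0.28],
    [0,0,0]
  ],
  "yaw": [-0.28,0,0,0,0,0,0,0,0,0,0,0,0,0],
  "hand": [50,50,50,50,50,50,50,50,50,50,50,50,50,50]
}}

```text
time: 5.4
ee_pos: [0.4167, 0.1277, 0.0854]
ee_rot: [3.137, 0.12, -0.004]
contact_force: [-0.6, 0.4, 0.6]
gripper_width: 0.0429
grasp_force: 0.0
```

Request:
{"method": "drive_tool", "body": {
  "offset": [
    [0,0,0],
    [0,0,0],
    [0,0,0],
    [0,0,0],
    [0,0,0],
    [0,0,0],
    [0,0,0],
    [0,0,0]
  ],
  "yaw": [0,0,0,0,0,0,0,0],
  "hand": [0,0,0,0,0,0,0,0],
  "newtons": 25
}}

```text
time: 6.2
ee_pos: [0.418, 0.1286, 0.0877]
ee_rot: [-3.138, -0.12, -0.002]
contact_force: [-2.0, 0.3, 7.1]
gripper_width: 0.0156
grasp_force: 28.9
```

Request:
{"method": "drive_tool", "body": {
  "offset": [
    [0,0.3,-0.03],
    [0,0.3,0],
    [0,0.3,0],
    [0,0.2,0],
    [0,0.1,0],
    [0,0,0],
    [0,0,0]
  ],
  "yaw": [0,0,0,0,0,0,0],
  "hand": [0,0,0,0,0,0,0]
}}

```text
time: 6.9
ee_pos: [0.4215, 0.0794, 0.0878]
ee_rot: [3.139, 0.119, 0.001]
contact_force: [5.8, -1.1, -11.8]
gripper_width: 0.0154
grasp_force: 26.5
```

Request:
{"method": "drive_tool", "body": {
  "offset": [
    [0,0.05,0],
    [0,0.05,0],
    [0,0.05,0],
    [0,0,0]
  ],
  "yaw": [0,0,0,0],
  "hand": [0,0,0,0]
}}

```text
time: 7.3
ee_pos: [0.4218, 0.0778, 0.088]
ee_rot: [-3.132, -0.116, -0.003]
contact_force: [-11.5, 29.9, -8.8]
gripper_width: 0.0156
grasp_force: 27.5
```

Request:
{"method": "drive_tool", "body": {
  "offset": [
    [0,-0.05,0],
    [0,0,0],
    [0,0,0],
    [0,0,-0.8],
    [0,0,-1],
    [0,0,-1],
    [0,0,-1],
    [0,0,-1],
    [0,0,-0.5],
    [0.43,-0.94,0],
    [0.43,-0.94,0],
    [0.43,-0.94,0],
    [0.43,-0.94,0],
    [0.43,-0.94,0],
    [0.43,-0.94,0],
    [0.43,-0.94,0],
    [0,0,0],
    [0,0,0]
  ],
  "yaw": [0,0,0,0,0,0,0,0,0,0,0,0,0,0,0,0,0,0],
  "hand": [40,40,40,40,40,40,40,40,40,40,40,40,40,40,40,40,40,40]
}}

```text
time: 9.1
ee_pos: [0.5216, 0.3477, 0.2988]
ee_rot: [3.137, 0.12, -0.002]
contact_force: [-0.7, -0.1, 0.4]
gripper_width: 0.0339
grasp_force: 0.0
```

```bash
python3 - <<'E'
from h import *
np.set_printoptions(precision=4,suppress=True)
P=[.5536,.1485,.0738]
s=status.get_state();print(s['ee_pos'],w2d(P,s['ee_pos']),s['contact_force'])
W=cam('wrist');im=optics.grab_frame('wrist');T=cam('top')
for l in ['door_left_grip','heat_top','lip_top']:
    for q in optics.spot_point('wrist',l)[:3]:
        z={'door_left_grip':.216,'heat_top':.095,'lip_top':.108}[l]
        print(l,np.round(q['position']),q['conf'],at_z(W,q['position'],z),w2d(P,at_z(W,q['position'],z)), tri((W,q['position']),(T,(191.9,192.7))) if 'grip' in l else '')
save(im,'w2.png')
E
```

```text
[0.5216 0.3477 0.2988] [-0.0172  0.2011  0.2988] [-0.6683 -0.0611  0.4494]
door_left_grip [309. 217.] 0.7 [0.5256 0.3531 0.216 ] [-0.0129  0.2061  0.216 ] [0.5272 0.3526 0.2199]
heat_top [551. 291.] 0.85 [0.4233 0.0813 0.095 ] [-0.1349 -0.0574  0.095 ] 
lip_top [509. 263.] 0.55 [0.4573 0.1443 0.108 ] [-0.0963  0.0029  0.108 ]
```

View pics/w2.png

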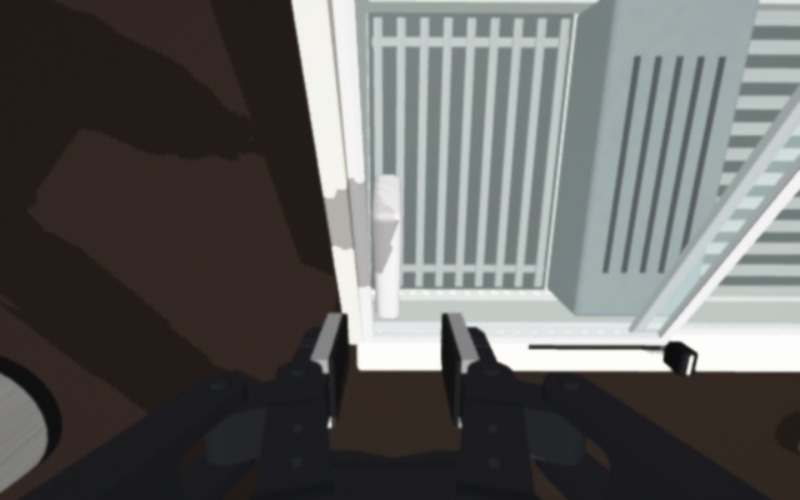

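The heat knob now sits at the slot's right end, at enlarged (680,357). The left fin is at (387,250), almost between the pads.

Request:
{"method": "drive_tool", "body": {
  "offset": [
    [0.1,-0.1,0.6],
    [0,0,0.6],
    [0,0,0.5],
    [0,0,0.3],
    [0,0,0.17],
    [0,0,0],
    [0,0,0],
    [0,0,0],
    [0,0,0],
    [0,0,0],
    [0,0,0]
  ],
  "yaw": [0,0,0,0,0,0,0,0,0,0,0],
  "hand": [40,40,40,40,40,40,0,0,0,0,0],
  "newtons": 40
}}

```text
time: 10.4
ee_pos: [0.5256, 0.3521, 0.2145]
ee_rot: [-3.139, -0.12, -0.002]
contact_force: [0.2, -2.7, 6.4]
gripper_width: 0.0133
grasp_force: 42.8
```

Request:
{"method": "drive_tool", "body": {
  "offset": [
    [0,0.3,0],
    [0,0.5,0],
    [0,0.5,0],
    [0,0.5,0],
    [0,0.5,0],
    [0,0.5,0],
    [0,0.5,0],
    [0,0.4,0],
    [0,0.3,0],
    [0,0.2,0],
    [0,0.06,0],
    [0,0,0],
    [0,0,0]
  ],
  "yaw": [0,0,0,0,0,0,0,0,0,0,0,0,0],
  "hand": [0,0,0,0,0,0,0,0,0,0,0,0,0]
}}

```text
time: 11.7
ee_pos: [0.5378, 0.1825, 0.2145]
ee_rot: [-3.138, -0.12, -0.001]
contact_force: [-6.3, -1.0, 8.2]
gripper_width: 0.0131
grasp_force: 43.3
```

Request:
{"method": "drive_tool", "body": {
  "offset": [
    [0,0,0],
    [0,0,0],
    [0,0,0],
    [0,0,-0.6],
    [0,0,-0.8],
    [0,0,-0.8],
    [0,1,0],
    [0,1,0],
    [0,1,0],
    [0,1,0],
    [0,1,0],
    [0,1,0],
    [0,1,0],
    [0,1,0],
    [0,1,0],
    [-0.18,0.95,0],
    [0,0,0],
    [0,0,0]
  ],
  "yaw": [0,0,0,0,0,0,0,0,0,0,0,0,0,0,0,0,0,0],
  "hand": [40,40,40,40,40,40,60,60,100,100,100,100,100,100,100,100,100,100]
}}

```text
time: 13.5
ee_pos: [0.561, -0.2159, 0.3007]
ee_rot: [-3.139, -0.116, 0.001]
contact_force: [0.3, 0.8, -0.0]
gripper_width: 0.0853
grasp_force: 0.0
```

```bash
cat > look.py <<'E'
import sys
from h import *
np.set_printoptions(precision=4,suppress=True)
P=[.5536,.1485,.0738]
s=status.get_state();print('tcp',np.array(s['ee_pos']),'dry',w2d(P,s['ee_pos']))
W=cam('wrist');im=optics.grab_frame('wrist')
H={'beaker0':.081,'ramekin0':.046}
for l in H:
    for m in optics.masks_of('wrist',l)[:5]:
        px=im[m['region']].astype(float).mean(0)
        if m['region'].sum()==0 or px.max()-px.min()>40: continue
        g=(m['region']).astype(np.uint8); print(l,'mask',m['region'].sum(),np.round(m['position'],1),round(m['conf'],2),px.round(),'top@',at_z(W,m['position'],H[l]))
    for q in optics.spot_point('wrist',l)[:4]: print(l,'pt',np.round(q['position'],1),round(q['conf'],2),at_z(W,q['position'],.006))
save(im,sys.argv[1])
E
python3 look.py w3.png
```

```text
tcp [ 0.561  -0.2159  0.3007] dry [-0.0195 -0.364   0.3007]
beaker0 mask 2552 [330.7 195.5] 0.68 [237. 235. 231.] top@ [ 0.5476 -0.2321  0.081 ]
beaker0 pt [286.  347.4] 0.9 [ 0.2948 -0.191   0.006 ]
beaker0 pt [486.1  28.9] 0.88 [ 0.7353 -0.3951  0.006 ]
beaker0 pt [328.7 185.7] 0.63 [ 0.5423 -0.2333  0.006 ]
ramekin0 mask 2182 [310.6 263.1] 0.88 [237. 234. 230.] top@ [ 0.4519 -0.217   0.046 ]
ramekin0 pt [372.1 367.9] 0.75 [ 0.268  -0.3223  0.006 ]
ramekin0 pt [312.4 261.2] 0.74 [ 0.4361 -0.22    0.006 ]
```

View pics/w3.png

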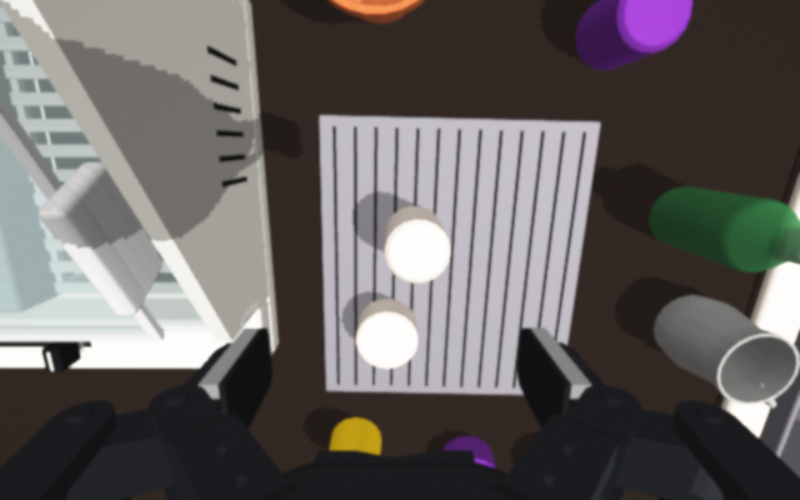

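The mat shows two white pieces. The beaker's foot disc is centred near (417,250) and the ramekin's near (387,341), in the enlarged picture. The colored look-alikes lie off the mat.

```bash
cat >> h.py <<'E'
def discs(im,thr=238,amin=300):
    g=cv2.erode((im.min(2)>thr).astype(np.uint8),np.ones((3,3)))
    n,_,st,c=cv2.connectedComponentsWithStats(g); return [(c[i].round(1),st[i].tolist()) for i in range(1,n) if amin<st[i][4]<6000]
E
python3 - <<'E'
from h import *
np.set_printoptions(precision=4,suppress=True)
W=cam('wrist');im=optics.grab_frame('wrist')
for c,s in discs(im): print(c,s,at_z(W,c,.081),at_z(W,c,.046))
T,S=cam('top'),cam('scene');optics.grab_frame('top');optics.grab_frame('scene')
for l in('beaker0','ramekin0'):
    for n,C in(('top',T),('scene',S)):
        print(l,n,[(np.round(q['position'],1),round(q['conf'],2),at_z(C,q['position'],.006)[:2]) for q in optics.spot_point(n,l)])
E
```

```text
[336.3 201. ] [314, 179, 46, 45, 1607] [ 0.5427 -0.2368  0.081 ] [ 0.5338 -0.2398  0.046 ]
[126.6 270.1] [0, 195, 182, 97, 3161] [ 0.4439 -0.0082  0.081 ] [0.425  0.0122 0.046 ]
[ 83.6 224.4] [61, 200, 46, 50, 487] [0.4952 0.0342 0.081 ] [0.4815 0.0589 0.046 ]
[627.5 243.5] [609, 213, 31, 61, 1248] [ 0.5194 -0.5616  0.081 ] [ 0.5082 -0.5976  0.046 ]
[310.8 272.3] [289, 252, 45, 41, 1418] [ 0.4574 -0.2159  0.081 ] [ 0.4399 -0.2167  0.046 ]
[ 16.6 284.7] [0, 279, 35, 13, 413] [0.4156 0.1189 0.081 ] [0.3938 0.1522 0.046 ]
[600.9 332.3] [586, 325, 27, 22, 323] [ 0.4058 -0.5677  0.081 ] [ 0.3829 -0.6044  0.046 ]
beaker0 top [(array([366.5, 190. ]), 0.77, array([ 0.5487, -0.2477])), (array([353. , 256.2]), 0.45, array([ 0.2994, -0.192 ]))]
beaker0 scene [(array([288. , 259.6]), 0.85, array([ 0.5355, -0.2354])), (array([309.5, 337.5]), 0.72, array([ 0.736 , -0.3943]))]
ramekin0 top [(array([388.9, 259.3]), 0.71, array([ 0.2862, -0.3267])), (array([413.5, 261.7]), 0.71, array([ 0.2761, -0.4189])), (array([361.9, 216. ]), 0.54, array([ 0.4501, -0.2284]))]
ramekin0 scene [(array([208.8, 235.8]), 0.94, array([ 0.2658, -0.3195])), (array([190.4, 258.8]), 0.88, array([ 0.2769, -0.4154])), (array([270. , 243.7]), 0.6, array([ 0.4517, -0.2241]))]
```

Request:
{"method": "drive_tool", "body": {
  "offset": [
    [-0.49,0.49,0.8],
    [0,0,1],
    [0,0,0.7],
    [0,0,0],
    [0,0,0]
  ],
  "yaw": [0,0,0,0,0],
  "hand": [100,100,100,100,100]
}}

```text
time: 14.6
ee_pos: [0.5436, -0.2363, 0.2019]
ee_rot: [3.139, 0.12, -0.001]
contact_force: [-0.0, 0.2, 1.0]
gripper_width: 0.085
grasp_force: 0.0
```

```bash
python3 - <<'E'
from h import *
np.set_printoptions(precision=4,suppress=True)
s=status.get_state();print(s['ee_pos'],w2d([.5536,.1485,.0738],s['ee_pos']))
W=cam('wrist');im=optics.grab_frame('wrist')
for c,s in discs(im): print(c,s,at_z(W,c,.081),at_z(W,c,.046))
save(im,'w4.png')
E
```

```text
[ 0.5436 -0.2363  0.2019] [-0.0384 -0.383   0.2019]
[318.1 209.2] [285, 177, 66, 64, 3095] [ 0.5424 -0.2376  0.081 ] [ 0.5324 -0.2387  0.046 ]
[ 73.6 309.8] [0, 273, 151, 56, 3200] [ 0.44   -0.0416  0.081 ] [ 0.4153 -0.0145  0.046 ]
[287.4 300.8] [258, 274, 60, 54, 2484] [ 0.4621 -0.2186  0.081 ] [ 0.4406 -0.2169  0.046 ]
```

View pics/w4.png

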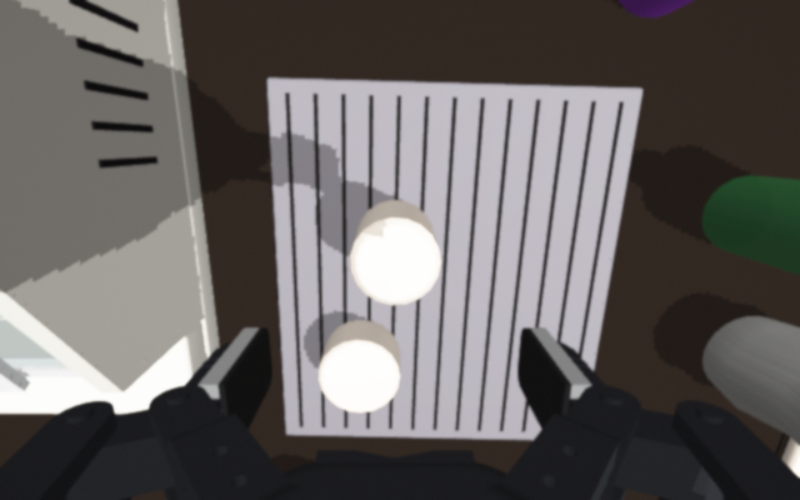

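Beaker disc is at (395,260) and ramekin disc at (360,375) in the enlarged picture. The positions agree with the first view at the expected heights (81 and 46 mm).

Request:
{"method": "drive_tool", "body": {
  "offset": [
    [-0.03,0.03,0.8],
    [0,0,0.8],
    [0,0,0.8],
    [0,0,0.7],
    [0,0,0.4],
    [0,0,0],
    [0,0,0],
    [0,0,0],
    [0,0,0],
    [0,0,0],
    [0,0,0],
    [0,0,0]
  ],
  "yaw": [0,0,0,0,0,0,0,0,0,0,0,0],
  "hand": [100,100,100,100,100,100,30,30,30,30,30,30],
  "newtons": 35
}}

```text
time: 15.85
ee_pos: [0.5437, -0.2376, 0.0636]
ee_rot: [3.138, 0.121, 0.006]
contact_force: [-1.5, 1.4, 6.4]
gripper_width: 0.059
grasp_force: 37.9
```

Request:
{"method": "drive_tool", "body": {
  "offset": [
    [0,0,-0.5],
    [0,0,-1],
    [0,0,-1],
    [0,0,-1],
    [0,0,-1],
    [0,0,-1],
    [0,0,-1],
    [0,0,-0.5],
    [0.1,-0.5,0],
    [0.1,-0.9,0],
    [0.1,-0.9,0],
    [0.1,-0.9,0],
    [0.1,-0.9,0],
    [0.1,-0.9,0],
    [0.1,-0.9,0],
    [0.1,-0.9,0],
    [0.1,-0.9,0],
    [0.1,-0.9,0]
  ],
  "yaw": [0,0,0,0,0,0,0,0,0,0,0,0,0,0,0,0,0,0],
  "hand": [30,30,30,30,30,30,30,30,30,30,30,30,30,30,30,30,30,30]
}}

```text
time: 17.65
ee_pos: [0.5552, 0.1101, 0.3421]
ee_rot: [-3.138, -0.12, -0.001]
contact_force: [0.8, -0.0, -2.2]
gripper_width: 0.059
grasp_force: 39.0
```

Request:
{"method": "drive_tool", "body": {
  "offset": [
    [0.08,-0.9,0],
    [0,-0.9,0],
    [0,-0.9,0],
    [0,-0.9,0],
    [0,-0.5,0],
    [0,-0.4,0],
    [0,0,0],
    [0,0,0]
  ],
  "yaw": [0,0,0,0,0,0,0,0],
  "hand": [30,30,30,30,30,30,30,30]
}}

```text
time: 18.45
ee_pos: [0.5452, 0.288, 0.3413]
ee_rot: [3.139, 0.12, -0.0]
contact_force: [-0.4, -0.3, -2.5]
gripper_width: 0.0592
grasp_force: 39.0
```

```bash
python3 - <<'E'
from h import *
np.set_printoptions(precision=4,suppress=True)
P=[.5536,.1485,.0738]
s=status.get_state();print(s['ee_pos'],w2d(P,s['ee_pos']),s['gripper_width'])
W=cam('wrist');im=optics.grab_frame('wrist')
for l,z in(('lip_top',.108),('rack_low',.036),('hood_edge',.262),('duct_top',.1)):
    for q in optics.spot_point('wrist',l)[:2]: print(l,q['position'],round(q['conf'],2),w2d(P,at_z(W,q['position'],z)))
for x in(-.0855,.1495):
  for y in(.0545,.2205): cv2.circle(im,tuple(int(v) for v in proj(W,d2w(P,(x,y,.036)))),4,(255,0,0),1)
save(im,'w5.png')
E
```

```text
[0.5452 0.288  0.3413] [0.0019 0.1398 0.3413] 0.05920577009950571
lip_top [434.1, 262.4] 0.9 [-0.0956  0.0022  0.108 ]
lip_top [311.7, 243.1] 0.49 [-0.0719  0.1447  0.108 ]
rack_low [316.9, 143.8] 0.72 [0.0339 0.1389 0.036 ]
duct_top [478.0, 286.4] 0.61 [-0.131  -0.0575  0.1   ]
```

View pics/w5.png

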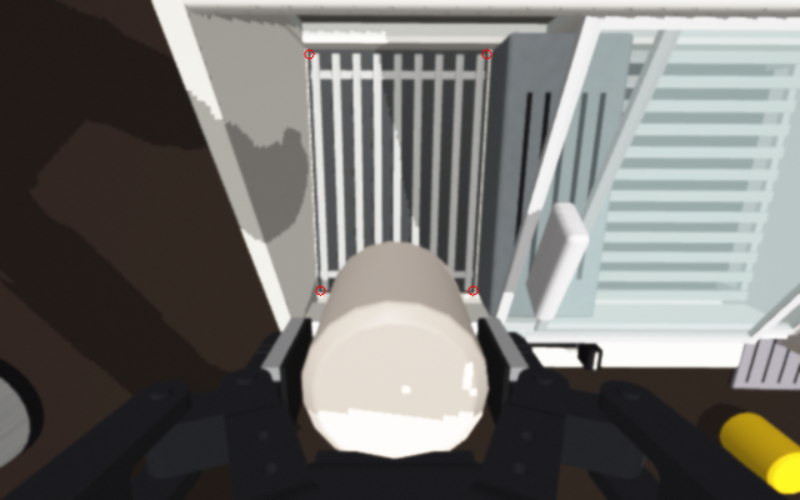

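The rack corners overlay exactly, and the beaker hangs over the open left bay. The left door's fin is clear at (560,260).

Request:
{"method": "drive_tool", "body": {
  "offset": [
    [0.2,0.0,0.5],
    [0,0,1],
    [0,0,1],
    [0,0,1],
    [0,0,1],
    [0,0,0.8],
    [0,0,0.4],
    [0,0,0.25],
    [0,0,0.1],
    [0,0,0.1],
    [0,0,0]
  ],
  "yaw": [0,0,0,0,0,0,0,0,0,0,0],
  "hand": [30,30,30,30,30,30,30,30,30,30,30]
}}

```text
time: 19.8
ee_pos: [0.5536, 0.2892, 0.0958]
ee_rot: [-3.139, -0.12, -0.001]
contact_force: [-0.4, 0.6, -2.8]
gripper_width: 0.0592
grasp_force: 39.0
```

Request:
{"method": "drive_tool", "body": {
  "offset": [
    [0,0,0.05],
    [0,0,0.03],
    [0,0,0]
  ],
  "yaw": [0,0,0],
  "hand": [30,30,30]
}}

```text
time: 20.1
ee_pos: [0.5537, 0.2894, 0.0936]
ee_rot: [-3.138, -0.12, -0.003]
contact_force: [-2.8, 0.5, 5.3]
gripper_width: 0.0592
grasp_force: 39.7
```

Request:
{"method": "drive_tool", "body": {
  "offset": [
    [0,0,0],
    [0,0,0],
    [0,0,0],
    [0,0,0],
    [0,0,-0.3],
    [0,0,-0.8],
    [0,0,-1],
    [0,0,-1],
    [0,0,-1],
    [0,0,-1.0],
    [-0.2,0.88,0],
    [-0.2,0.88,0],
    [-0.19,0.87,0],
    [0,0,0],
    [0,0,0]
  ],
  "yaw": [0,0,0,0,0,0,0,0,0,0,0,0,0,0,0],
  "hand": [90,90,90,90,90,90,90,90,90,40,40,40,40,40,40]
}}

```text
time: 21.6
ee_pos: [0.5378, 0.1816, 0.2973]
ee_rot: [-3.138, -0.118, -0.002]
contact_force: [0.4, 0.5, 0.6]
gripper_width: 0.0347
grasp_force: 0.0
```

```bash
python3 - <<'E'
from h import *
np.set_printoptions(precision=4,suppress=True)
P=[.5536,.1485,.0738]
s=status.get_state();print(s['ee_pos'],w2d(P,s['ee_pos']),s['gripper_width'])
W=cam('wrist');im=optics.grab_frame('wrist')
for l,z in(('door_left_grip',.216),('beaker0',.036)):
    for q in optics.spot_point('wrist',l)[:2]: print(l,q['position'],round(q['conf'],2),w2d(P,at_z(W,q['position'],z)))
save(im,'w6.png')
E
```

```text
[0.5378 0.1816 0.2973] [-0.0133  0.0342  0.2973] 0.034709931732933366
door_left_grip [316.1, 227.8] 0.97 [-0.0156  0.0347  0.216 ]
door_left_grip [401.1, 294.6] 0.33 [-0.064  -0.0238  0.216 ]
beaker0 [221.3, 158.4] 0.79 [0.0063 0.1436 0.036 ]
beaker0 [549.0, 356.2] 0.71 [-0.2629 -0.2845  0.036 ]
```

View pics/w6.png

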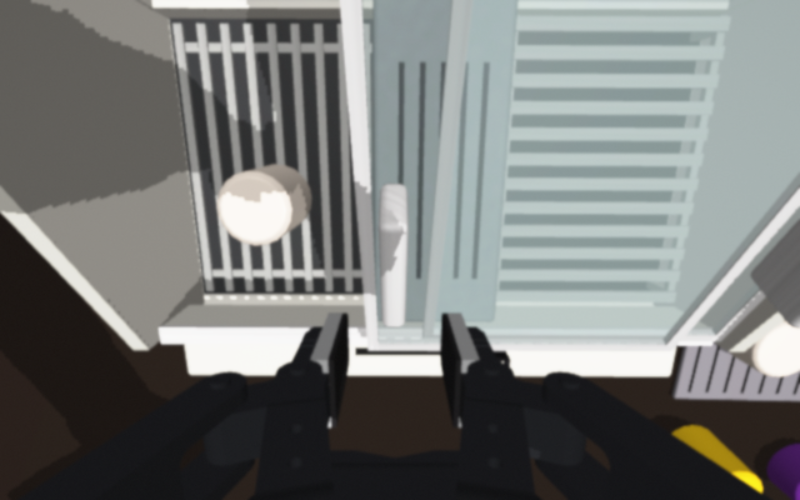

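The beaker stands upright on the low rack (255,205), and the left fin (395,255) is between the pads.

Request:
{"method": "drive_tool", "body": {
  "offset": [
    [0,0,0.6],
    [0,0,0.6],
    [0,0,0.5],
    [0,0,0.25],
    [0,0,0.12],
    [0,0,0],
    [0,0,0],
    [0,0,0],
    [0,0,0],
    [0,0,0],
    [0,-0.4,0],
    [0,-0.6,0],
    [0,-0.6,0],
    [0,-0.6,0],
    [0,-0.6,0],
    [0,-0.6,0],
    [0,-0.4,0],
    [0,-0.3,0],
    [0,-0.1,0],
    [0,0,0]
  ],
  "yaw": [0,0,0,0,0,0,0,0,0,0,0,0,0,0,0,0,0,0,0,0],
  "hand": [40,40,40,40,40,0,0,0,0,0,0,0,0,0,0,0,0,0,0,0],
  "newtons": 40
}}

```text
time: 23.75
ee_pos: [0.5259, 0.351, 0.2138]
ee_rot: [-3.138, -0.121, -0.003]
contact_force: [4.6, 1.8, -1.5]
gripper_width: 0.0133
grasp_force: 43.3
```

Request:
{"method": "drive_tool", "body": {
  "offset": [
    [0,-0.05,0],
    [0,-0.05,0],
    [0,-0.03,0],
    [0,0,0]
  ],
  "yaw": [0,0,0,0],
  "hand": [0,0,0,0]
}}

```text
time: 24.15
ee_pos: [0.5258, 0.3523, 0.2138]
ee_rot: [3.135, 0.118, 0.002]
contact_force: [7.7, -10.0, 1.4]
gripper_width: 0.0128
grasp_force: 43.5
```

Request:
{"method": "drive_tool", "body": {
  "offset": [
    [0,-0.05,0],
    [0,0,0]
  ],
  "yaw": [0,0],
  "hand": [0,0]
}}

```text
time: 24.35
ee_pos: [0.5257, 0.3523, 0.2137]
ee_rot: [3.133, 0.117, 0.0]
contact_force: [9.3, -17.1, 1.3]
gripper_width: 0.0133
grasp_force: 43.8
```

Request:
{"method": "drive_tool", "body": {
  "offset": [
    [0,0.1,0],
    [0,0,0],
    [0,0,0],
    [0,0,-0.7],
    [0,0,-0.8],
    [0,0,-0.6],
    [0,1,0],
    [0,1,0],
    [0,1,0],
    [0,1,0],
    [0,1,0],
    [0,1,0],
    [0,1,0],
    [0,1,0],
    [0,1,0],
    [0,0.8,0],
    [0,0.42,0],
    [0,0,0],
    [0,0,0]
  ],
  "yaw": [0,0,0,0,0,0,0,0,0,0,0,0,0,0,0,0,0,0,0],
  "hand": [40,40,40,40,40,40,40,40,40,40,40,40,40,40,40,40,40,40,40]
}}

```text
time: 26.25
ee_pos: [0.5559, -0.0543, 0.2972]
ee_rot: [-3.139, -0.119, -0.0]
contact_force: [-0.7, 0.2, -0.6]
gripper_width: 0.0342
grasp_force: 0.0
```

```bash
python3 - <<'E'
from h import *
np.set_printoptions(precision=4,suppress=True)
P=[.5536,.1485,.0738]
s=status.get_state();print(s['ee_pos'],w2d(P,s['ee_pos']),s['gripper_width'])
W=cam('wrist');im=optics.grab_frame('wrist')
for l,z in(('door_right_grip',.216),('heat_top',.095),('ramekin0',.006)):
    for q in optics.spot_point('wrist',l)[:2]: print(l,q['position'],round(q['conf'],2),w2d(P,at_z(W,q['position'],z)),at_z(W,q['position'],z))
E
```

```text
[ 0.5559 -0.0543  0.2972] [-0.0127 -0.2024  0.2972] 0.03418505997207023
door_right_grip [316.7, 228.9] 0.81 [-0.0158 -0.2024  0.216 ] [ 0.5527 -0.0545  0.216 ]
heat_top [184.4, 293.8] 0.58 [-0.1337 -0.0583  0.095 ] [0.4245 0.0805 0.095 ]
ramekin0 [427.2, 263.8] 0.72 [-0.1392 -0.3531  0.006 ] [ 0.4408 -0.2139  0.006 ]
ramekin0 [476.3, 372.4] 0.59 [-0.3168 -0.4434  0.006 ] [ 0.2704 -0.317   0.006 ]
```

Request:
{"method": "drive_tool", "body": {
  "offset": [
    [0,0,0.6],
    [0,0,0.6],
    [0,0,0.5],
    [0,0,0.25],
    [0,0,0.12],
    [0,0,0],
    [0,0,0],
    [0,0,0],
    [0,0,0],
    [0,0,0],
    [0,-0.4,0],
    [0,-0.6,0],
    [0,-0.6,0],
    [0,-0.6,0],
    [0,-0.6,0],
    [0,-0.6,0],
    [0,-0.4,0],
    [0,-0.3,0],
    [0,-0.15,0],
    [0,0,0]
  ],
  "yaw": [0,0,0,0,0,0,0,0,0,0,0,0,0,0,0,0,0,0,0,0],
  "hand": [40,40,40,40,40,0,0,0,0,0,0,0,0,0,0,0,0,0,0,0],
  "newtons": 40
}}

```text
time: 28.45
ee_pos: [0.544, 0.1129, 0.215]
ee_rot: [3.135, 0.12, 0.002]
contact_force: [8.7, -11.5, -1.1]
gripper_width: 0.013
grasp_force: 43.6
```

Request:
{"method": "drive_tool", "body": {
  "offset": [
    [0,0.05,0],
    [0,0,0],
    [0,0,0],
    [0,0,-0.7],
    [0,0,-0.8],
    [0,0,-0.6],
    [-0.39,1,0],
    [-0.39,1,0],
    [-0.4,1,0],
    [-0.4,1,0],
    [-0.4,1,0],
    [-0.4,1,0],
    [-0.4,1,0],
    [-0.4,0.97,0],
    [0,0,0.8],
    [0,0,0.9],
    [0,0,0.5],
    [0,0,0],
    [0,0,0]
  ],
  "yaw": [0,0,0,0,0,0,0,0,0,0,0,0,0,0,0,0,0,0,0],
  "hand": [40,40,40,40,40,40,40,60,100,100,100,100,100,100,100,100,100,100,100]
}}

```text
time: 30.35
ee_pos: [0.4408, -0.2147, 0.211]
ee_rot: [3.139, 0.12, -0.0]
contact_force: [0.4, -0.1, -0.2]
gripper_width: 0.0853
grasp_force: 0.0
```

```bash
python3 - <<'E'
from h import *
np.set_printoptions(precision=4,suppress=True)
P=[.5536,.1485,.0738]
s=status.get_state();print(s['ee_pos'],w2d(P,s['ee_pos']))
W=cam('wrist');im=optics.grab_frame('wrist')
for c,s in discs(im): print(c,s,at_z(W,c,.046))
for q in optics.spot_point('wrist','ramekin0'): print(q['position'],q['conf'],at_z(W,q['position'],.006))
save(im,'w7.png')
E
```

```text
[ 0.4408 -0.2147  0.211 ] [-0.1393 -0.3538  0.211 ]
[318.5 196.1] [290, 168, 59, 57, 2580] [ 0.4392 -0.2167  0.046 ]
[317.3, 186.8] 0.84 [ 0.439  -0.2158  0.006 ]
[399.4, 337.0] 0.75 [ 0.2706 -0.3236  0.006 ]
```

View pics/w7.png

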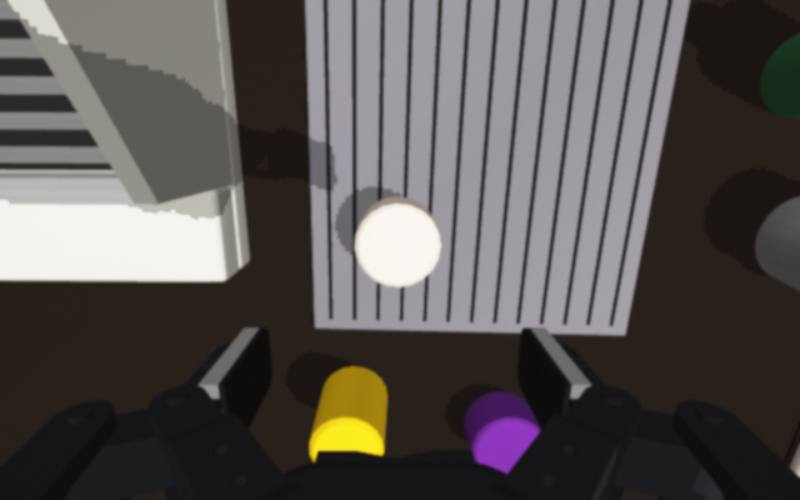

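The ramekin is alone on the mat, its disc centred at (398,245) in the enlarged picture, and directly below the TCP.

Request:
{"method": "drive_tool", "body": {
  "offset": [
    [-0.03,0.05,0.9],
    [0,0,1],
    [0,0,1],
    [0,0,0.8],
    [0,0,0.5],
    [0,0,0.25],
    [0,0,0],
    [0,0,0],
    [0,0,0],
    [0,0,0],
    [0,0,0],
    [0,0,0],
    [0,0,0]
  ],
  "yaw": [0,0,0,0,0,0,0,0,0,0,0,0,0],
  "hand": [100,100,100,100,100,100,100,30,30,30,30,30,30],
  "newtons": 35
}}

```text
time: 31.75
ee_pos: [0.4407, -0.2168, 0.0341]
ee_rot: [3.139, 0.12, 0.005]
contact_force: [-1.1, 2.0, 6.2]
gripper_width: 0.063
grasp_force: 38.1
```

Request:
{"method": "drive_tool", "body": {
  "offset": [
    [0,0,-0.5],
    [0,0,-1],
    [0,0,-1],
    [0,0,-1],
    [0,0,-1],
    [0,0,-1],
    [0,0,-1],
    [0,0,-0.8],
    [0.4,-0.5,0],
    [0.6,-0.9,0],
    [0.6,-0.9,0],
    [0.6,-0.9,0],
    [0.6,-0.9,0],
    [0.6,-0.9,0],
    [0.35,-0.45,0],
    [0,0,0],
    [0,0,0]
  ],
  "yaw": [0,0,0,0,0,0,0,0,0,0,0,0,0,0,0,0,0],
  "hand": [30,30,30,30,30,30,30,30,30,30,30,30,30,30,30,30,30]
}}

```text
time: 33.45
ee_pos: [0.5722, 0.0123, 0.3246]
ee_rot: [-3.139, -0.121, 0.0]
contact_force: [-0.5, 0.2, -1.3]
gripper_width: 0.063
grasp_force: 39.3
```

```bash
python3 - <<'E'
from h import *
np.set_printoptions(precision=4,suppress=True)
P=[.5536,.1485,.0738]
s=status.get_state();print(s['ee_pos'],w2d(P,s['ee_pos']),s['gripper_width'])
W=cam('wrist');im=optics.grab_frame('wrist')
for l,z in(('lip_top',.108),('rack_high',.066),('door_right_grip',.216),('heat_top',.095)):
    for q in optics.spot_point('wrist',l)[:2]: print(l,q['position'],round(q['conf'],2),w2d(P,at_z(W,q['position'],z)))
for x in(-.0855,.1495):
  for y in(-.0545,-.2205): cv2.circle(im,tuple(int(v) for v in proj(W,d2w(P,(x,y,.066)))),4,(255,0,0),1)
save(im,'w8.png')
E
```

```text
[0.5722 0.0123 0.3246] [ 0.0085 -0.1372  0.3246] 0.06303508625417771
rack_high [318.4, 154.0] 0.61 [ 0.0331 -0.1396  0.066 ]
door_right_grip [177.0, 241.3] 0.62 [-0.0144 -0.0336  0.216 ]
```

View pics/w8.png

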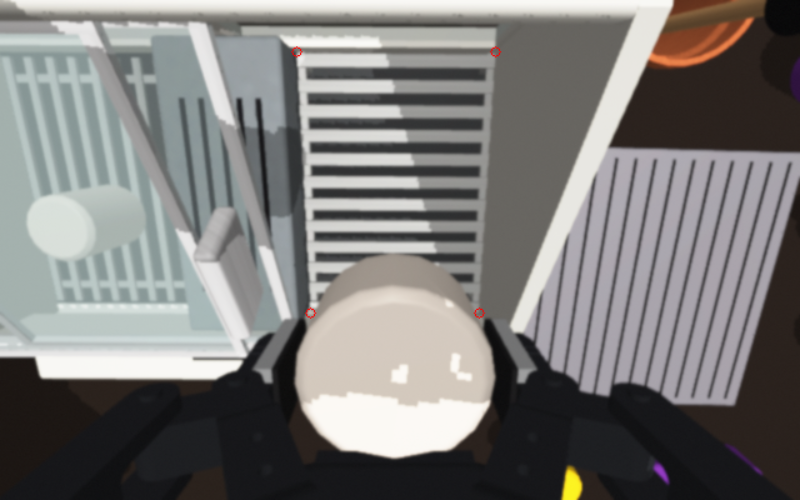

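The ramekin hangs over the open right bay, and the raised rack's corners match the overlay. The beaker shows through the left door.

Request:
{"method": "drive_tool", "body": {
  "offset": [
    [0,0,0.5],
    [0,0,1],
    [0,0,1],
    [0,0,1],
    [0,0,1],
    [0,0,0.6],
    [0,0,0.3],
    [0,0,0.2],
    [0,0,0.1],
    [0,0,0]
  ],
  "yaw": [0,0,0,0,0,0,0,0,0,0],
  "hand": [30,30,30,30,30,30,30,30,30,30]
}}

```text
time: 34.7
ee_pos: [0.5729, 0.0121, 0.0971]
ee_rot: [-3.139, -0.12, -0.002]
contact_force: [0.9, -0.2, -0.0]
gripper_width: 0.0628
grasp_force: 39.3
```

Request:
{"method": "drive_tool", "body": {
  "offset": [
    [0,0,0.03],
    [0,0,0.03],
    [0,0,0]
  ],
  "yaw": [0,0,0],
  "hand": [30,30,30]
}}

```text
time: 35.0
ee_pos: [0.5726, 0.0121, 0.0945]
ee_rot: [-3.139, -0.12, -0.001]
contact_force: [0.1, 0.3, -1.1]
gripper_width: 0.0627
grasp_force: 39.3
```

Request:
{"method": "drive_tool", "body": {
  "offset": [
    [0,0,0.03],
    [0,0,0.03],
    [0,0,0]
  ],
  "yaw": [0,0,0],
  "hand": [30,30,30]
}}

```text
time: 35.3
ee_pos: [0.5726, 0.0122, 0.0941]
ee_rot: [3.139, 0.121, 0.002]
contact_force: [-8.9, 1.3, 19.5]
gripper_width: 0.0631
grasp_force: 41.3
```

Request:
{"method": "drive_tool", "body": {
  "offset": [
    [0,0,-0.03],
    [0,0,0],
    [0,0,0],
    [0,0,0],
    [0,0,-0.3],
    [0,0,-0.8],
    [0,0,-1],
    [0,0,-1],
    [0,0,-1],
    [0,0,-1],
    [-0.2,-0.86,0],
    [-0.2,-0.86,0],
    [-0.18,-0.86,0],
    [0,0,0],
    [0,0,0]
  ],
  "yaw": [0,0,0,0,0,0,0,0,0,0,0,0,0,0,0],
  "hand": [90,90,90,90,90,90,90,90,90,40,40,40,40,40,40]
}}

```text
time: 36.8
ee_pos: [0.5412, 0.1138, 0.2976]
ee_rot: [-3.139, -0.123, -0.001]
contact_force: [0.9, 0.4, -0.4]
gripper_width: 0.0343
grasp_force: 0.0
```

```bash
python3 - <<'E'
from h import *
np.set_printoptions(precision=4,suppress=True)
P=[.5536,.1485,.0738]
s=status.get_state();print(s['ee_pos'],w2d(P,s['ee_pos']),s['gripper_width'])
W=cam('wrist');im=optics.grab_frame('wrist')
for l,z in(('door_right_grip',.216),('ramekin0',.066),('door_left_grip',.216),('heat_top',.095)):
    for q in optics.spot_point('wrist',l)[:2]: print(l,q['position'],round(q['conf'],2),w2d(P,at_z(W,q['position'],z)))
save(im,'w9.png')
E
```

```text
[0.5412 0.1138 0.2976] [-0.0149 -0.0337  0.2976] 0.03433369189511615
door_right_grip [315.6, 225.8] 0.8 [-0.016  -0.0329  0.216 ]
ramekin0 [586.9, 372.1] 0.9 [-0.2635 -0.3822  0.066 ]
ramekin0 [413.5, 157.9] 0.81 [ 0.0093 -0.1365  0.066 ]
heat_top [337.9, 292.3] 0.96 [-0.1338 -0.0578  0.095 ]
```

View pics/w9.png

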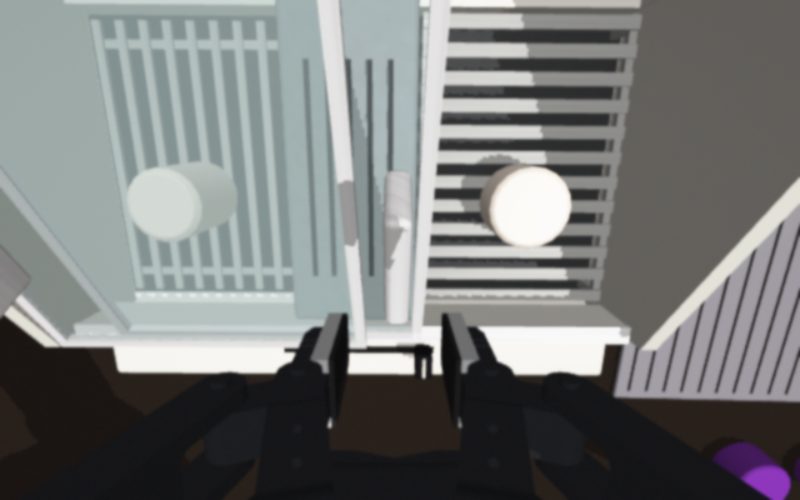

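The ramekin stands on the raised rack (530,205), the beaker on the low rack behind the shut left door, and the right fin (397,245) is between the pads.

Request:
{"method": "drive_tool", "body": {
  "offset": [
    [0,0,0.6],
    [0,0,0.6],
    [0,0,0.5],
    [0,0,0.25],
    [0,0,0.12],
    [0,0,0],
    [0,0,0],
    [0,0,0],
    [0,0,0],
    [0,0,0],
    [0,0.4,0],
    [0,0.6,0],
    [0,0.6,0],
    [0,0.6,0],
    [0,0.6,0],
    [0,0.6,0],
    [0,0.4,0],
    [0,0.3,0],
    [0,0.1,0],
    [0,0,0]
  ],
  "yaw": [0,0,0,0,0,0,0,0,0,0,0,0,0,0,0,0,0,0,0,0],
  "hand": [40,40,40,40,40,0,0,0,0,0,0,0,0,0,0,0,0,0,0,0],
  "newtons": 40
}}

```text
time: 39.05
ee_pos: [0.5539, -0.0551, 0.2146]
ee_rot: [3.139, 0.119, -0.0]
contact_force: [-5.6, -1.9, 5.6]
gripper_width: 0.0127
grasp_force: 44.6
```

Request:
{"method": "drive_tool", "body": {
  "offset": [
    [0,0.05,0],
    [0,0.05,0],
    [0,0,0]
  ],
  "yaw": [0,0,0],
  "hand": [0,0,0]
}}

```text
time: 39.35
ee_pos: [0.5541, -0.0571, 0.2146]
ee_rot: [-3.138, -0.121, 0.0]
contact_force: [-8.3, 4.9, 7.5]
gripper_width: 0.0131
grasp_force: 44.8
```

Request:
{"method": "drive_tool", "body": {
  "offset": [
    [0,0.05,0],
    [0,0.04,0],
    [0,0,0]
  ],
  "yaw": [0,0,0],
  "hand": [0,0,0]
}}

```text
time: 39.65
ee_pos: [0.5541, -0.0574, 0.2145]
ee_rot: [-3.133, -0.121, -0.0]
contact_force: [-12.8, 22.8, 12.1]
gripper_width: 0.0131
grasp_force: 45.5
```

Request:
{"method": "drive_tool", "body": {
  "offset": [
    [0,-0.06,0],
    [0,0,0],
    [0,0,0],
    [0,0,-0.7],
    [0,0,-0.8],
    [0,0,-0.6],
    [-0.77,-0.91,0],
    [-0.77,-0.91,0],
    [-0.77,-0.91,0],
    [-0.76,-0.92,0],
    [0,0,0.8],
    [0,0,1],
    [0,0,1],
    [0,0,0.8],
    [0,0,0],
    [0,0,0]
  ],
  "yaw": [0,0,0,0,0,0,0,0,0,0,0,0,0,0,0,0],
  "hand": [40,40,40,40,40,40,50,50,50,50,50,50,50,50,50,50]
}}

```text
time: 41.25
ee_pos: [0.4215, 0.0766, 0.1546]
ee_rot: [3.138, 0.12, -0.0]
contact_force: [-0.2, 0.4, 1.0]
gripper_width: 0.0429
grasp_force: 0.0
```

```bash
python3 - <<'E'
from h import *
np.set_printoptions(precision=4,suppress=True)
P=[.5536,.1485,.0738]
s=status.get_state();print(s['ee_pos'],w2d(P,s['ee_pos']),s['gripper_width'])
W=cam('wrist');im=optics.grab_frame('wrist')
T=cam('top');optics.grab_frame('top')
for n,C in(('wrist',W),('top',T)):
  for l,z in(('door_right_grip',.216),('door_left_grip',.216),('heat_top',.095)):
    for q in optics.spot_point(n,l)[:2]: print(n,l,q['position'],round(q['conf'],2),w2d(P,at_z(C,q['position'],z)))
save(im,'w10.png')
E
```

```text
[0.4215 0.0766 0.1546] [-0.137  -0.062   0.1546] 0.04292578983268163
wrist heat_top [311.8, 233.2] 0.76 [-0.1352 -0.0591  0.095 ]
top door_right_grip [314.0, 184.9] 0.79 [-0.0196 -0.201   0.216 ]
top door_right_grip [432.9, 181.5] 0.42 [-0.0424 -0.5963  0.216 ]
top door_left_grip [191.0, 193.9] 0.6 [-0.0142  0.2093  0.216 ]
top door_left_grip [260.8, 211.8] 0.15 [-0.0937 -0.0177  0.216 ]
```

View pics/w10.png

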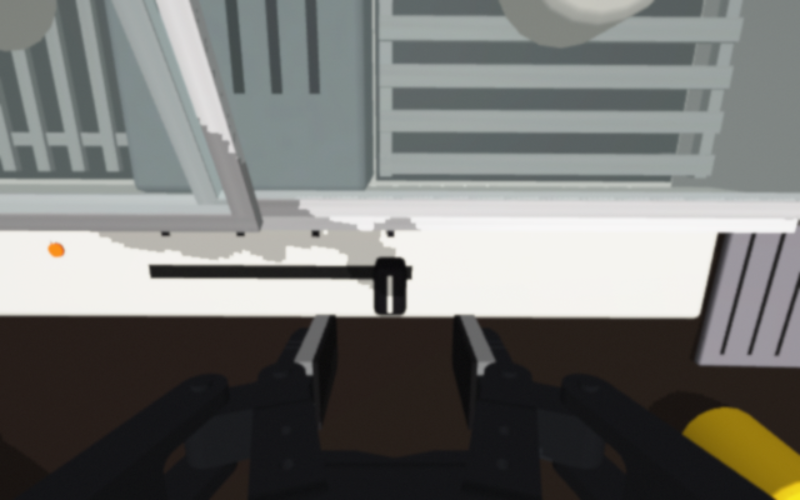

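Both doors are shut. The knob is at (390,285), on the first mark; the marks are at columns 390, 315, 240 and 165, so the third is at 240.

Request:
{"method": "drive_tool", "body": {
  "offset": [
    [0,-0.05,0.6],
    [0,0,0.6],
    [0,0,0.3],
    [0,0,0.19],
    [0,0,0],
    [0,0,0],
    [0,0,0],
    [0,0,0],
    [0,0,0],
    [0,0,0],
    [0,0,0]
  ],
  "yaw": [0,0,0,0,0,0,0,0,0,0,0],
  "hand": [50,50,50,50,50,0,0,0,0,0,0],
  "newtons": 25
}}

```text
time: 42.75
ee_pos: [0.4214, 0.079, 0.0872]
ee_rot: [-3.139, -0.12, -0.002]
contact_force: [-0.8, -0.9, 7.1]
gripper_width: 0.0162
grasp_force: 28.6
```

Gripped with no side load at q = 0. Next I slide it 80 mm to the left.

Request:
{"method": "drive_tool", "body": {
  "offset": [
    [0,-0.2,0],
    [0,-0.3,0],
    [0,-0.4,0],
    [0,-0.4,0],
    [0,-0.3,0],
    [0,-0.2,0],
    [0,-0.15,0],
    [0,-0.05,0],
    [0,0,0],
    [0,0,0]
  ],
  "yaw": [0,0,0,0,0,0,0,0,0,0],
  "hand": [0,0,0,0,0,0,0,0,0,0]
}}

```text
time: 43.75
ee_pos: [0.4156, 0.1595, 0.0872]
ee_rot: [-3.138, -0.121, -0.003]
contact_force: [-0.4, 0.9, 5.5]
gripper_width: 0.0156
grasp_force: 28.5
```

Request:
{"method": "drive_tool", "body": {
  "offset": [
    [0,0,0],
    [0,0,0],
    [0,0,0],
    [0,0,0],
    [0,0,-0.5],
    [0,0,-1],
    [0,0,-1],
    [-0.5,0,-1],
    [-0.5,0,-1],
    [0,0,-1],
    [0,0,-0.5],
    [0,0,0],
    [0,0,0]
  ],
  "yaw": [0,0,0,0,0,0,0,0,0,0,0,0,0],
  "hand": [50,50,50,50,50,50,50,50,50,50,50,50,50]
}}

```text
time: 45.05
ee_pos: [0.3746, 0.1554, 0.3262]
ee_rot: [-3.139, -0.119, 0.0]
contact_force: [-0.4, -0.8, -0.6]
gripper_width: 0.0428
grasp_force: 0.0
```

```bash
python3 - <<'E'
from h import *
np.set_printoptions(precision=4,suppress=True)
P=[.5536,.1485,.0738]
W=cam('wrist');im=optics.grab_frame('wrist')
for l,z in(('door_right_grip',.216),('door_left_grip',.216),('heat_top',.095)):
    for q in optics.spot_point('wrist',l)[:1]: print(l,q['position'],round(q['conf'],2),w2d(P,at_z(W,q['position'],z)))
for y in(-.06,-.02,.02,.06): cv2.circle(im,tuple(int(v) for v in proj(W,d2w(P,(-.137,y,.095)))),2,(255,0,0),1)
save(im,'w11.png')
E
```

```text
heat_top [312.7, 139.4] 0.82 [-0.135   0.0241  0.095 ]
```

View pics/w11.png

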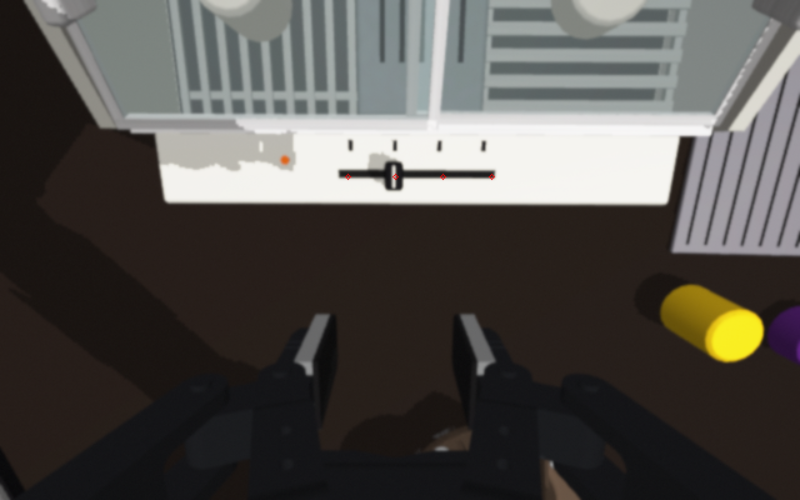

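The knob (394,176) lines up with the third mark (395,146). Both doors are shut, and each bay holds its piece.

```bash
python3 -c "
from bench import workorder
print(workorder.sign_off())"
```

```text
the job is handed in; nothing more can be done
None
```

The job is done and handed in: heat was off throughout, the one beaker is on the low rack and the one ramekin on the raised rack, both doors are shut, and the heat control is at the third mark.

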